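# Change the packs in the battery charger

## Task

The packs in the charger are fully charged: take them out and lay them flat in the wooden tray. Put every run-down pack from the cork mat on charge, one to a bay, brass nub first: flat on the bay floor, fully home under the hood against the far contact, with the bay's spring slider, which must be held back while the pack goes in, let go to press on its tail. When all are in, press the start button and let it go; leave the jar, the tape roll and the bearing where they are.

Things in the scene. Friction and masses are not known exactly. Their poses are not given: they have to be found in the camera images.
- charger: grey battery charger, 175 (x) by 252 mm (y). Origin: on the bench under its middle; x points to the far (hood) side. Four open-sided bays along y at +93, +31, -31, -93 mm (bay 0 to 3); bay floor 20 mm above the bench. Contact faces at x = +40 mm; above them a hood along the whole width, edge at x = +28 mm; behind it the flat console top to x = +90 mm
- bay_0 (a point): bay 0's fixed contact, 10 mm above the bay floor: where the nub's tip touches when a pack is home. The hood overhangs it by 12 mm, underside 23.5 and top 27 mm above the bay floor. Ribs 4 mm high, inner sides 20.5 mm either side of the bay's middle, guide the pack
- bay_1 (a point): bay 1's fixed contact, 10 mm above the bay floor: where the nub's tip touches when a pack is home. The hood overhangs it by 12 mm, underside 23.5 and top 27 mm above the bay floor. Ribs 4 mm high, inner sides 20.5 mm either side of the bay's middle, guide the pack
- bay_2 (a point): bay 2's fixed contact, 10 mm above the bay floor: where the nub's tip touches when a pack is home. The hood overhangs it by 12 mm, underside 23.5 and top 27 mm above the bay floor. Ribs 4 mm high, inner sides 20.5 mm either side of the bay's middle, guide the pack
- bay_3 (a point): bay 3's fixed contact, 10 mm above the bay floor: where the nub's tip touches when a pack is home. The hood overhangs it by 12 mm, underside 23.5 and top 27 mm above the bay floor. Ribs 4 mm high, inner sides 20.5 mm either side of the bay's middle, guide the pack
- slider_0 (a joint): bay 0's steel slider, m pushed back to the charger's -x. 0 = shut (far face at charger x = -24 mm), 0.008 = against a seated pack, 0.030 = fully back; 0.022 lets a pack pass down before the hood. Upright 26 mm wide, 8 mm thick, 44 mm high above the bay floor. Springs toward the contact: 4 N shut, 5.6 N seated, 10 N fully back. No latch: the pack must hold it back
- slider_1 (a joint): bay 1's steel slider, m pushed back to the charger's -x. 0 = shut (far face at charger x = -24 mm), 0.008 = against a seated pack, 0.030 = fully back; 0.022 lets a pack pass down before the hood. Upright 26 mm wide, 8 mm thick, 44 mm high above the bay floor. Springs toward the contact: 4 N shut, 5.6 N seated, 10 N fully back. No latch: the pack must hold it back
- slider_2 (a joint): bay 2's steel slider, m pushed back to the charger's -x. 0 = shut (far face at charger x = -24 mm), 0.008 = against a seated pack, 0.030 = fully back; 0.022 lets a pack pass down before the hood. Upright 26 mm wide, 8 mm thick, 44 mm high above the bay floor. Springs toward the contact: 4 N shut, 5.6 N seated, 10 N fully back. No latch: the pack must hold it back
- slider_3 (a joint): bay 3's steel slider, m pushed back to the charger's -x. 0 = shut (far face at charger x = -24 mm), 0.008 = against a seated pack, 0.030 = fully back; 0.022 lets a pack pass down before the hood. Upright 26 mm wide, 8 mm thick, 44 mm high above the bay floor. Springs toward the contact: 4 N shut, 5.6 N seated, 10 N fully back. No latch: the pack must hold it back
- start_button (a joint): round white start button, 22 mm across, on the middle of the console top, standing about 20 mm above it; m pressed: 0 = up, 0.005 = fully down (5 N); springs back
- start_button_top (a point): middle of the start button's top face (charger frame x = +72, y = 0 mm)
- full_0: charged battery pack, black box 72 mm long (x) by 37 mm wide (y) by 20 mm high (z), 0.09 to 0.14 kg; grey cap and round brass nub (2.5 mm proud, counted in the 72) at its +x end. Origin: its centre, 36 mm from nub tip and tail; alike on its two broad faces, so either may be up. At the start seated in bay 0, if present
- full_1: charged battery pack, black box 72 mm long (x) by 37 mm wide (y) by 20 mm high (z), 0.09 to 0.14 kg; grey cap and round brass nub (2.5 mm proud, counted in the 72) at its +x end. Origin: its centre, 36 mm from nub tip and tail; alike on its two broad faces, so either may be up. At the start seated in bay 1, if present
- full_2: charged battery pack, black box 72 mm long (x) by 37 mm wide (y) by 20 mm high (z), 0.09 to 0.14 kg; grey cap and round brass nub (2.5 mm proud, counted in the 72) at its +x end. Origin: its centre, 36 mm from nub tip and tail; alike on its two broad faces, so either may be up. At the start seated in bay 2, if present
- full_3: charged battery pack, black box 72 mm long (x) by 37 mm wide (y) by 20 mm high (z), 0.09 to 0.14 kg; grey cap and round brass nub (2.5 mm proud, counted in the 72) at its +x end. Origin: its centre, 36 mm from nub tip and tail; alike on its two broad faces, so either may be up. At the start seated in bay 3, if present
- flat_0: run-down battery pack, black box 72 mm long (x) by 37 mm wide (y) by 20 mm high (z), 0.09 to 0.14 kg; grey cap and round brass nub (2.5 mm proud, counted in the 72) at its +x end. Origin: its centre, 36 mm from nub tip and tail; alike on its two broad faces, so either may be up. At the start lying on the mat, if present
- flat_1: run-down battery pack, black box 72 mm long (x) by 37 mm wide (y) by 20 mm high (z), 0.09 to 0.14 kg; grey cap and round brass nub (2.5 mm proud, counted in the 72) at its +x end. Origin: its centre, 36 mm from nub tip and tail; alike on its two broad faces, so either may be up. At the start lying on the mat, if present
- flat_2: run-down battery pack, black box 72 mm long (x) by 37 mm wide (y) by 20 mm high (z), 0.09 to 0.14 kg; grey cap and round brass nub (2.5 mm proud, counted in the 72) at its +x end. Origin: its centre, 36 mm from nub tip and tail; alike on its two broad faces, so either may be up. At the start lying on the mat, if present
- flat_3: run-down battery pack, black box 72 mm long (x) by 37 mm wide (y) by 20 mm high (z), 0.09 to 0.14 kg; grey cap and round brass nub (2.5 mm proud, counted in the 72) at its +x end. Origin: its centre, 36 mm from nub tip and tail; alike on its two broad faces, so either may be up. At the start lying on the mat, if present
- mat: cork mat on the bench, 200 x 200 x 3 mm, where the run-down packs lie. Origin: middle of its underside
- tray: open wooden tray, 125 mm (x) by 240 mm (y) by 24 mm high, walls 6 mm; empty at the start. Origin: middle of its underside; floor 6 mm above
- screw_jar: glass jar of screws with a tin lid, 62 mm across, 82 mm high, left of the mat: to be left alone. Origin: middle of its underside
- roll: roll of black tape, 68 mm across, 25 mm high, behind the mat: to be left alone. Origin: middle of its underside
- bearing: ball bearing lying flat, 42 mm across, 13 mm high, behind the charger on the right: to be left alone. Origin: middle of its underside
Not all that is in view belongs to the job. What is shaped like the flat_1 but pink is not meant.

How it is judged:
By the outcome, as a careful person would: the job done as asked, in the order asked, and still so for the second after the job is handed in, with the robot touching nothing.
Of full_0, full_1, full_2, full_3 only 2 to 3 are there at a start; the rules pass over those that are not, and their reading is None.
Of flat_0, flat_1, flat_2, flat_3 only 3 to 4 are there at a start; the rules pass over those that are not, and their reading is None.
At some moment in a run one of flat_0, flat_1, flat_2, flat_3 may be knocked a few centimetres aside while the robot is not near it.
Once in a run the grip may slacken for a moment while it holds something.
It also fails if it takes over 210 s, if anything falls off the work surface, if the arm or the gripper's body presses on something with over 40 N, if the wrist force passes 120 N, or if a joint passes its speed limit or range.

## Robot

A 6-joint arm with a two-finger parallel gripper is mounted at the origin on a cart in front of the work surface, level with it; the furniture and walls round the work are solid. World frame = base frame: x ahead of the robot, y to its left, z up, the work surface at z = 0. Lengths are in mm, angles in degrees, forces in N, time in s.
With the tool pointing down it reaches from about 350 to 850 mm from the base axis. Payload 8.1 kg.
Tool frame: the origin (TCP) lies at the centre of the arm's flange, where the gripper is bolted on; the fingertips stand 173 mm ahead of it and the grasp point (between the pads) lies 155 mm ahead of it; z points along the fingers, y is the line along which they close (so a half turn about z gives the same grasp; the last joint's range is limited). The gripper opens to 85 mm and grips with 20 to 120 N. Pads are 22 mm wide; open, the fingers measure 114 mm over their backs; the gripper's body (76 mm by 85 mm) begins 54 mm behind the grasp point. The pads swing forward as they close: fully open they stand 13 mm farther back than shut.
Start: joints at [69.878, 7.471, 85.268, -0, 87.261, -4.893], TCP at [157.587, 578.941, 404.692] pointing down, gripper open.
Joint ranges: [-169.43, 169.43], [-51.17, 129.36], [1.28, 143.12], [-76.62, 256.62], [0, 156.53], [-152.29, 152.29]. Speed limits (degrees/s): [136.94, 136.94, 159.86, 180, 180, 180].

## Interface

Orientations are given as [roll, pitch, yaw] about the fixed x, y, z axes, in that order (R = Rz(yaw) Ry(pitch) Rx(roll)).
In Python, from bench import * gives the robot as it stands.
- The arm moves only by the shell command python3 -m jog 'ROWS' [FORCE]. ROWS is text: rows parted by semicolons, each of 7 numbers parted by spaces: the shift along the tool's x, y, z scaled (see below), then the turn, a rotation vector about the tool's x, y, z scaled (see below), then the closure, from -1 (fully open) to 1 (shut). In form: tx ty tz wx wy wz hand; .... A call has 1 to 5 rows; each row shifts and turns the commanded pose from where the row before left it, along the tool's axes as they then stand; what a row does not reach is not made up. The controller multiplies each number of a shift by 0.1 m and each number of a turn by 60 degrees. A row lasts 1/8 s, in which the tool goes at most 62.5 mm and 10.7 degrees, less where a joint would pass 70% of its speed; a pose out of reach is approached as far as the arm can. A call with a number of a shift or a turn outside -1 to 1 is refused whole. A call with a gripper value outside its range is refused whole. The fingers move at their own pace and stop on an object; FORCE is the grip in N (left out, the last holds). Time passes only in rows, so rows that do not move let the fingers close. It gives the time, the measured TCP pose, the force, the opening and the grip force at its end, in the units of the state.
- sense(): the state, without advancing time (a new reading comes with each control period).
- snapshot(name): name is "side" or "top" or "wrist"; returns a dict with "img" (420x560x3 uint8, red, green, blue), "fx", "fy", "cx", "cy" (pixels), "dist" ([k1, k2, p1, p2, k3] as OpenCV has them; the pictures are not rectified), "extrinsics" (4x4, takes a point from camera to world coordinates). Camera axes: x right, y down, z forward; pixel columns grow to the right and rows downward; lengths in mm; the calibration is good to about 2 mm. A picture is of the moment at which its call begins. There is no depth.
- hand_in(): hands the job in; it is judged then, once.
The state is a dict: "time": time; "joint_pos": joint angles; "qd": joint speeds; "joint_efforts": joint torques, N m; "tool_pos": TCP position; "tcp_rot": TCP orientation; "ft_force": force on the tool from outside, world axes, zero at the start; "wrist_torque": the same for the moment, N m; "finger_gap": finger opening in mm; "grip_force": force on a finger pad.
Only numpy, scipy, OpenCV 4.12 (cv2) and the standard library are available. Lean on these libraries where they do the work, as an engineer would, in place of code of your own. Each camera call takes 0.05 s, during which the arm holds its last target. There are 200 camera calls.

## Working session

There is one attempt and no reset: what is moved stays moved. The work goes in short steps, Python scripts to look and compute and a shell command to move; the robot and the scene stay as the last step left them, time stands still between calls to the robot, and variables do not carry over. Pictures are saved under pics/ and viewed, at most 14 in all, crops included, and the job is handed in when it is done.

```bash
ls; mkdir -p pics; python3 - <<'E'
from bench import *
import cv2
s=sense();print(s)
for n in("top","side"):
    d=snapshot(n);cv2.imwrite(f"pics/{n}0.png",cv2.cvtColor(d["img"],cv2.COLOR_RGB2BGR));print(n,d["fx"],d["fy"],d["cx"],d["cy"],d["dist"],d["extrinsics"])
E
```

```text
pics
{'time': 0.0, 'joint_pos': array([ 6.98787306e+01,  7.51407852e+00,  8.53290624e+01, -6.02165101e-04,
        8.72607968e+01, -4.89080172e+00]), 'qd': array([-0.03952679, -0.07185512,  0.0601529 ,  0.02723683, -0.03168159,
       -0.11783967]), 'joint_efforts': array([ 5.75755439e-04, -5.69416094e+01, -5.00538969e+01, -3.64798707e-04,
        1.51323300e-02, -3.22901087e-05]), 'tool_pos': array([157.50038561, 578.72326083, 403.65694881]), 'tcp_rot': array([-1.79896389e+02, -8.26217445e-03,  1.64769554e+02]), 'ft_force': array([-0.24578513, -0.18609103, -0.3025658 ]), 'wrist_torque': array([-0.00893422,  0.02952441, -0.00725042]), 'grip_force': 0.0, 'finger_gap': 85.17464410006266}
top 448.4059788321984 448.4059788321984 286.7502611636546 212.90037302341096 [0.0098855 0.        0.        0.        0.       ] [[ 2.10997769e-02 -9.96354597e-01  8.26578307e-02  4.52789607e+02]
 [-9.99756232e-01 -2.15647718e-02 -4.73670834e-03  2.27502438e+02]
 [ 6.50193838e-03 -8.25377379e-02 -9.96566730e-01  1.41007679e+03]
 [ 0.00000000e+00  0.00000000e+00  0.00000000e+00  1.00000000e+00]]
side 528.0348417827531 528.0348417827531 277.4391748266571 206.89583406306608 [0.01151806 0.         0.         0.         0.        ] [[ 9.63521406e-01 -1.31542429e-01  2.33073141e-01  1.32459492e+02]
 [-2.67534319e-01 -4.96844742e-01  8.25572947e-01 -1.26389183e+03]
 [ 7.20329399e-03 -8.57812271e-01 -5.13912658e-01  1.01100914e+03]
 [ 0.00000000e+00  0.00000000e+00  0.00000000e+00  1.00000000e+00]]
```

View pics/top0.png

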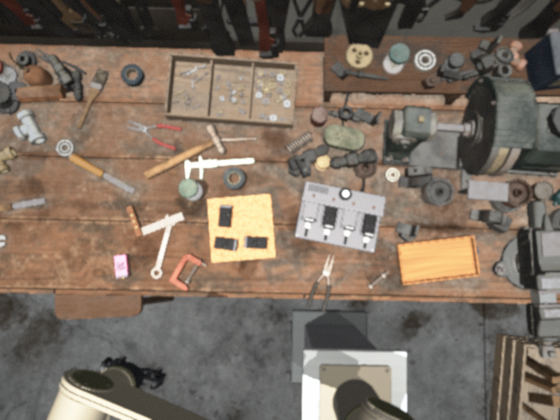

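View pics/side0.png

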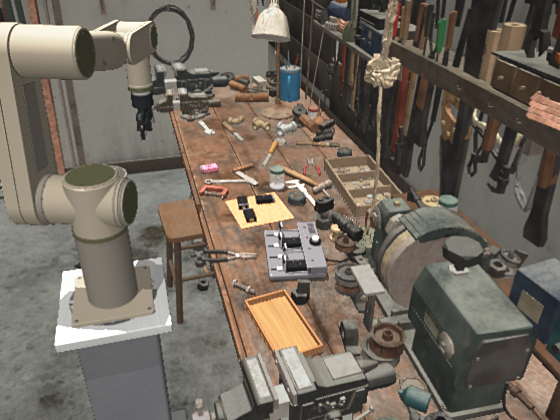

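The top view shows the mat at (241,228) with black packs near (225,216), (226,244) and (256,242). The charger is at (340,215) with packs apparently in bays 1 and 3 (330 and 370), and the tray is at (438,260). The pink look-alike at (121,265) lies off the mat, so I leave it. I'll confirm with an enlarged crop.

```bash
cat >h.py <<'E'
from bench import *
import cv2, numpy as np
from scipy.spatial.transform import Rotation as R
def K(d): return np.array([[d["fx"],0,d["cx"]],[0,d["fy"],d["cy"]],[0,0,1.]])
def p2w(d,uv,z):
    n=cv2.undistortPoints(np.array(uv,float).reshape(-1,1,2),K(d),np.array(d["dist"]))[:,0]
    E=np.array(d["extrinsics"]);r=np.c_[n,np.ones(len(n))]@E[:3,:3].T;o=E[:3,3]
    return o+r*((z-o[2])/r[:,2])[:,None]
def w2p(d,P):
    E=np.linalg.inv(d["extrinsics"])
    return cv2.projectPoints(np.array(P,float).reshape(-1,1,3),cv2.Rodrigues(E[:3,:3])[0],E[:3,3],K(d),np.array(d["dist"]))[0][:,0]
def save(im,f): cv2.imwrite(f"pics/{f}.png",cv2.cvtColor(im,cv2.COLOR_RGB2BGR))
E
python3 - <<'E'
from h import *
d=snapshot("top");im=d["img"]
a=cv2.resize(im[185:285,195:395],None,fx=4,fy=4,interpolation=cv2.INTER_CUBIC)
b=cv2.resize(im[230:290,390:490],None,fx=3,fy=3,interpolation=cv2.INTER_CUBIC)
c=np.zeros((590,800,3),np.uint8);c[:400]=a;c[405:585,:300]=b
save(c,"crop0")
w=snapshot("wrist");print(w["extrinsics"],w["fx"],w["cx"],w["cy"])
print(p2w(d,[(241,228)],3),p2w(d,[(340,215)],30),p2w(d,[(438,260)],6))
E
```

```text
[[ 2.62746846e-01  9.28698042e-01  2.61694557e-01  9.09867359e+01]
 [ 9.64864204e-01 -2.52594913e-01 -7.23386269e-02  5.97604979e+02]
 [-1.07802712e-03  2.71506457e-01 -9.62436014e-01  3.74498087e+02]
 [ 0.00000000e+00  0.00000000e+00  0.00000000e+00  1.00000000e+00]] 320.07837787702204 279.63283819922646 207.52986831785958
[[518.86233166 363.32541686   3.        ]] [[564.30952563  56.34645509  30.        ]] [[ 432.1278535  -253.76913229    6.        ]]
```

View pics/crop0.png

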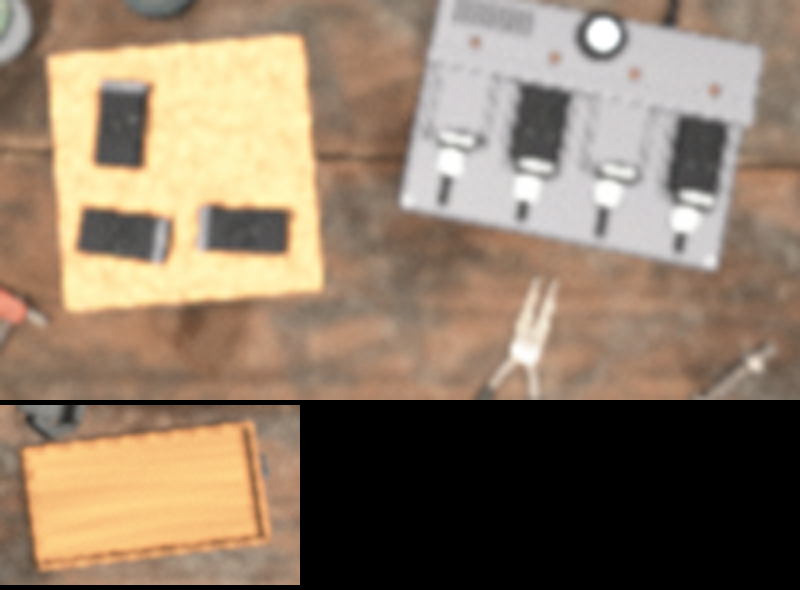

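The crop shows three black packs on cork: A (122,125), cap up; B (124,234), cap right; C (244,228), cap left. These are the run-down ones, since they are black and on the mat. Full packs sit in bays 1 and 3 (540,125 and 697,158), and bays 0 and 2 are empty.

```bash
python3 - <<'E'
from h import *
from scipy.optimize import least_squares
d=snapshot("top")
f=lambda u:np.array(u,float)/4+[195,185]-.4
def T(p,L): L=np.array(L,float);c,s=np.cos(p[2]),np.sin(p[2]);return np.c_[p[0]+c*L[:,0]-s*L[:,1],p[1]+s*L[:,0]+c*L[:,1],L[:,2]]
L=[(-87.5,126,20),(-87.5,-126,20),(72,0,67),(-28,93,64),(-28,-31,64),(-36,31,64),(-36,-93,64)]
U=f([(403,207),(717,268),(603,35),(461,138),(615,173),(536,165),(695,200)])
r=least_squares(lambda p:(w2p(d,T(p,L))-U).ravel(),[560,55,0]);print(r.x[:2],np.degrees(r.x[2]),r.fun.reshape(-1,2).round(1).tolist())
for n,tail,nub in(("A",(119,165),(124,83)),("B",(80,230),(165,238)),("C",(289,231),(201,226))):
    q=p2w(d,f([tail,nub]),20);v=q[1]-q[0];print(n,q.mean(0).round(),np.hypot(*v[:2]).round(),np.degrees(np.arctan2(v[1],v[0])).round(1))
g=lambda u:(np.array(u,float)-[0,405])/3+[390,230]-.3
q=p2w(d,g([(22,448),(252,423),(270,540),(38,570)]),24);print(q.round(),q.mean(0).round(),"tray yaw",np.degrees(np.arctan2(*(-(q[1]-q[0]))[[0,1]])))
s=sense();E=np.array(snapshot("wrist")["extrinsics"]);Rt=R.from_euler("xyz",s["tcp_rot"],degrees=True).as_matrix()
print((Rt.T@(E[:3,3]-s["tool_pos"])).round(1),(Rt.T@E[:3,:3]).round(2).tolist(),Rt.round(3).tolist())
E
```

```text
[558.17192082  57.50235351] -10.120822401815326 [[-1.4, 0.5], [0.1, 1.3], [0.2, -0.6], [-0.9, 0.1], [1.0, -0.6], [0.0, -0.0], [0.8, -0.7]]
A [556. 413.  20.] 64.0 -1.6
B [470. 409.  20.] 66.0 -94.2
C [477. 315.  20.] 68.0 88.0
[[ 479. -121.   24.]
 [ 510. -358.   24.]
 [ 390. -375.   24.]
 [ 355. -138.   24.]] [ 433. -248.   24.] tray yaw -7.414371387703981
[69.1  0.7 29.4] [[-0.0, -0.96, -0.27], [1.0, -0.0, 0.0], [-0.0, -0.27, 0.96]] [[-0.965, 0.263, -0.0], [0.263, 0.965, -0.001], [0.0, -0.001, -1.0]]
```

```bash
cat >>h.py <<'E'
def plan(x,y,z,yaw):
    "delta to bring grasp point to x,y,z with tool down at yaw: in tool axes now, jog units (turn first row-wise: shifts given in present axes)"
    s=sense();Rt=R.from_euler("xyz",s["tcp_rot"],degrees=True);Rg=R.from_euler("xyz",[180,0,yaw],degrees=True)
    g=np.array([x,y,z+155])
    t=Rt.inv().apply(g-s["tool_pos"])/100;w=np.degrees((Rt.inv()*Rg).as_rotvec())/60
    print("t",round(s["time"],1),"shift now-axes",t.round(3),"turn",w.round(3),"| shift goal-axes",(Rg.inv().apply(g-s["tool_pos"])/100).round(3),"gap",round(s["finger_gap"],1),"yaw j6",round(s["joint_pos"][5]),s["tool_pos"].round(1))
E
python3 -m jog '-.5 -.35 0 0 0 0 -1;-.5 -.35 0 0 0 0 -1;-.5 -.35 0 0 0 0 -1;-.5 -.35 0 0 0 0 -1;-.5 -.35 0 0 0 0 -1' 60
python3 -m jog '-.5 -.35 0 0 0 0 -1;-.5 -.35 0 0 0 0 -1;-.5 -.35 0 0 0 0 -1;-.5 -.35 0 0 0 0 -1;-.5 -.35 0 0 0 0 -1'
python3 -c "
from h import *
plan(567.5,87.3,175,170)"
```

```text
time: 0.92
tool_pos: [353.7, 342.8, 404.9]
tcp_rot: [180.0, 0.0, 164.8]
ft_force: [1.0, 0.8, 0.1]
finger_gap: 85.4
grip_force: 0.0
time: 1.55
tool_pos: [549.1, 108.1, 404.9]
tcp_rot: [180.0, 0.0, 164.8]
ft_force: [0.4, 0.8, -0.7]
finger_gap: 85.5
grip_force: 0.0
t 1.6 shift now-axes [-0.232 -0.153  0.749] turn [ 0.     0.    -0.087] | shift goal-axes [-0.218 -0.173  0.749] gap 85.5 yaw j6 -69 [549.1 108.1 404.9]
```

```bash
python3 -m jog '-.11 -.08 .37 0 0 -.087 -.15;-.11 -.08 .38 0 0 0 -.15;0 0 0 0 0 0 -.15;0 0 0 0 0 0 -.15'
python3 - <<'E'
from h import *
plan(567.5,87.3,175,170)
d=snapshot("wrist");save(d["img"],"w1")
E
```

```text
time: 2.05
tool_pos: [566.2, 89.9, 331.1]
tcp_rot: [180.0, 0.1, 170.0]
ft_force: [-0.4, -0.3, 0.6]
finger_gap: 49.2
grip_force: 0.0
t 2.0 shift now-axes [-0.018 -0.023  0.011] turn [ 0.     0.001 -0.   ] | shift goal-axes [-0.018 -0.023  0.011] gap 49.2 yaw j6 -76 [566.2  89.9 331.1]
```

View pics/w1.png

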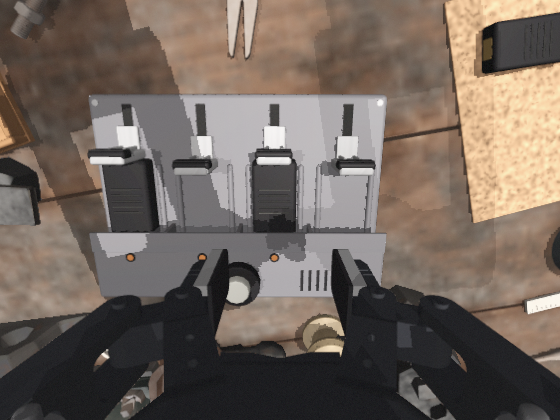

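The wrist view shows the charger square in frame: front corners at (90,95) and (385,95), hood edge along row 233, packs in bay 1 (274,195) and bay 3 (131,195), and bays 0 and 2 empty.

```bash
python3 - <<'E'
from h import *
from scipy.optimize import least_squares
d=snapshot("wrist")
def T(p,L): L=np.array(L,float);c,s=np.cos(p[2]),np.sin(p[2]);return np.c_[p[0]+c*L[:,0]-s*L[:,1],p[1]+s*L[:,0]+c*L[:,1],L[:,2]]
L=[(-87.5,-126,20),(-87.5,126,20),(28,-126,47),(28,126,47),(28,31,40),(28,-93,40)]
U=np.array([(90,95),(385,95),(90,233),(386,232),(275,232),(133,232)],float)
r=least_squares(lambda p:(w2p(d,T(p,L))-U).ravel(),[560,55,-.17]);print(r.x[:2],np.degrees(r.x[2]),r.fun.reshape(-1,2).round(1).tolist())
p=r.x
print(w2p(d,T(p,[(-40,31,64),(-32,31,64),(-24,93,64),(-24,-31,64),(72,0,67)])).round())
for n,y in enumerate((93,31,-31,-93)): print(n,T(p,[(4,y,0)]).round(1))
E
```

```text
[560.33087271  56.39978809] -9.933085938986707 [[-3.3, -1.2], [3.1, -1.8], [0.6, 1.8], [0.1, 2.5], [-0.3, -0.1], [-0.3, -0.0]]
[[274. 157.]
 [274. 168.]
 [356. 178.]
 [192. 178.]
 [237. 293.]]
0 [[580.3 147.3   0. ]]
1 [[569.6  86.2   0. ]]
2 [[558.9  25.2   0. ]]
3 [[548.2 -35.9   0. ]]
```

```bash
python3 -c "
from h import *
plan(565.7,87.0,42,170)"
```

```text
t 2.1 shift now-axes [ 0.007 -0.034  1.352] turn [0.001 0.003 0.001] | shift goal-axes [ 0.002 -0.033  1.352] gap 49.2 yaw j6 -76 [566.5  90.2 332.2]
```

```bash
python3 -m jog '0 -.033 .4 0 0 0 -.15;0 0 .4 0 0 0 -.15;0 0 .3 0 0 0 -.15;0 0 .15 0 0 0 -.15;0 0 .1 0 0 0 -.15'
python3 -m jog '0 0 0 0 0 0 1;0 0 0 0 0 0 1;0 0 0 0 0 0 1' 70
python3 -c "
from h import *
plan(565.7,87.0,42,170)"
```

```text
time: 2.78
tool_pos: [566.0, 86.6, 195.5]
tcp_rot: [180.0, 0.1, 170.0]
ft_force: [0.3, -0.3, 0.5]
finger_gap: 48.8
grip_force: 0.0
time: 3.15
tool_pos: [566.4, 86.0, 196.7]
tcp_rot: [180.0, 0.2, 170.0]
ft_force: [-3.0, -3.0, 6.1]
finger_gap: 35.3
grip_force: 72.6
t 3.1 shift now-axes [ 0.009  0.008 -0.003] turn [ 0.     0.003 -0.   ] | shift goal-axes [ 0.009  0.008 -0.003] gap 35.3 yaw j6 -76 [566.4  86.  196.7]
```

```bash
python3 -m jog '.04 0 -.005 0 0 0 1;.04 0 0 0 0 0 1;.04 0 0 0 0 0 1;.04 0 0 0 0 0 1;0 0 0 0 0 0 1'
python3 -m jog '0 0 -.1 0 0 0 1;0 0 -.1 0 0 0 1;0 0 -.15 0 0 0 1;0 0 -.2 0 0 0 1;0 0 -.4 0 0 0 1'
python3 -c "
from h import *
plan(426,-198,120,187)
save(snapshot('wrist')['img'],'w2')"
```

```text
time: 3.78
tool_pos: [551.4, 88.7, 197.0]
tcp_rot: [180.0, 0.4, 170.0]
ft_force: [8.4, -3.7, -3.9]
finger_gap: 35.1
grip_force: 71.6
time: 4.4
tool_pos: [548.8, 89.1, 289.7]
tcp_rot: [-180.0, -0.2, 170.0]
ft_force: [-0.2, -0.4, -1.2]
finger_gap: 34.9
grip_force: 71.7
t 4.4 shift now-axes [ 0.71  -3.041  0.15 ] turn [ 0.    -0.003 -0.284] | shift goal-axes [ 1.569 -2.7    0.147] gap 34.9 yaw j6 -76 [548.8  89.1 289.7]
```

View pics/w2.png

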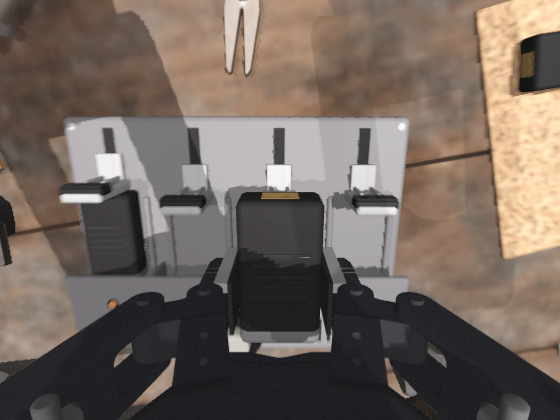

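The pack is held squarely between the pads, and bay 1 behind it (278,180) is empty with its slider shut. Next I carry it to the tray.

```bash
python3 -m jog '.14 -.6 0 0 0 0 1;.14 -.6 0 0 0 0 1;.14 -.6 0 0 0 0 1;.14 -.6 0 0 0 0 1;.14 -.6 .1 0 0 0 1'
python3 -m jog '0 0 0 0 0 -.142 1;0 0 0 0 0 -.142 1;0 0 0 0 0 0 1'
python3 - <<'E'
from h import *
plan(426,-198,28,187)
t=snapshot('top')
c=cv2.resize(t['img'][225:295,385:495],None,fx=5,fy=5,interpolation=cv2.INTER_CUBIC)
w=cv2.resize(snapshot('wrist')['img'],(333,250))
o=np.zeros((605,555,3),np.uint8);o[:350,:550]=c;o[355:,:333]=w;save(o,'w3')
E
```

```text
time: 5.08
tool_pos: [428.2, -195.9, 281.8]
tcp_rot: [-179.9, 0.2, 170.0]
ft_force: [1.3, -0.8, -2.1]
finger_gap: 35.3
grip_force: 71.8
time: 5.45
tool_pos: [428.7, -194.4, 280.7]
tcp_rot: [-180.0, 0.0, -173.0]
ft_force: [-1.0, 0.2, -0.2]
finger_gap: 35.4
grip_force: 71.8
t 5.5 shift now-axes [ 0.032 -0.033  0.977] turn [-0.     0.001 -0.001] | shift goal-axes [ 0.031 -0.033  0.977] gap 35.4 yaw j6 -128 [ 428.7 -194.4  280.7]
```

View pics/w3.png

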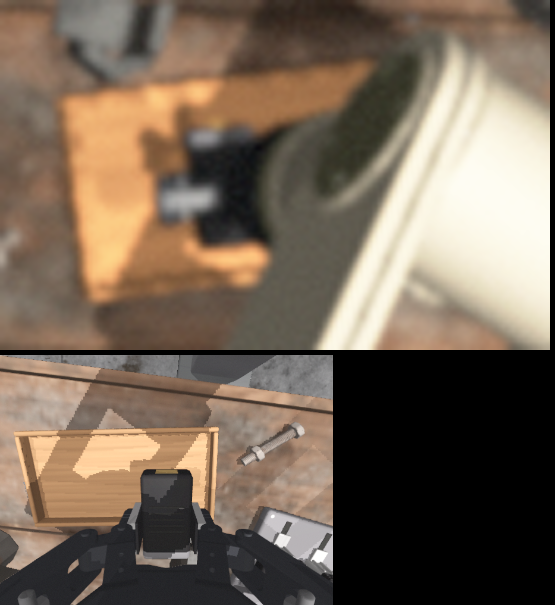

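The lower inset shows the pack square over the tray, about one hand-width from its right wall, with clear floor below.

```bash
python3 -m jog '.03 -.03 .35 0 0 0 1;0 0 .35 0 0 0 1;0 0 .15 0 0 0 1;0 0 .08 0 0 0 1;0 0 .04 0 0 0 1'
python3 -m jog '0 0 0 0 0 0 1;0 0 0 0 0 0 0;0 0 0 0 0 0 -.2;0 0 0 0 0 0 -.2'
python3 -m jog '0 0 -.1 0 0 0 -.2;0 0 -.3 0 0 0 -.2;0 0 -.5 0 0 0 -.2;0 0 -.3 0 0 0 -.2'
python3 -c "
from h import *
plan(544.5,-36,150,170)"
```

```text
time: 6.18
tool_pos: [426.5, -197.7, 183.7]
tcp_rot: [-180.0, 0.0, -173.0]
ft_force: [0.2, 0.5, -0.1]
finger_gap: 35.1
grip_force: 71.8
time: 6.68
tool_pos: [426.2, -197.7, 183.6]
tcp_rot: [-180.0, 0.0, -173.0]
ft_force: [0.0, -0.2, -0.2]
finger_gap: 51.1
grip_force: 0.0
time: 7.18
tool_pos: [426.5, -197.9, 306.6]
tcp_rot: [-179.9, 0.2, -173.0]
ft_force: [1.0, -0.6, 0.2]
finger_gap: 51.2
grip_force: 0.0
t 7.2 shift now-axes [-1.369  1.462  0.017] turn [-0.002  0.003  0.284] | shift goal-axes [-0.881  1.799  0.016] gap 51.2 yaw j6 -128 [ 426.5 -197.9  306.6]
```

```bash
python3 -m jog '0 0 0 0 0 .142 -.15;0 0 0 0 0 .142 -.15;-.22 .45 0 0 0 0 -.15;-.22 .45 0 0 0 0 -.15;-.22 .45 0 0 0 0 -.15'
python3 -m jog '-.22 .45 0 0 0 0 -.15;0 0 0 0 0 0 -.15'
python3 - <<'E'
from h import *
plan(544.2,-35,42,170)
save(snapshot('wrist')['img'],'w4')
E
```

```text
time: 7.8
tool_pos: [515.3, -75.0, 304.2]
tcp_rot: [-180.0, 0.1, 170.0]
ft_force: [0.5, -1.3, 0.5]
finger_gap: 49.3
grip_force: 0.0
time: 8.05
tool_pos: [545.3, -32.9, 304.0]
tcp_rot: [180.0, 0.1, 170.2]
ft_force: [0.2, -0.9, -0.0]
finger_gap: 49.3
grip_force: 0.0
t 8.1 shift now-axes [ 0.008 -0.023  1.07 ] turn [0.001 0.001 0.003] | shift goal-axes [ 0.007 -0.022  1.07 ] gap 49.3 yaw j6 -89 [545.3 -32.9 304. ]
```

View pics/w4.png

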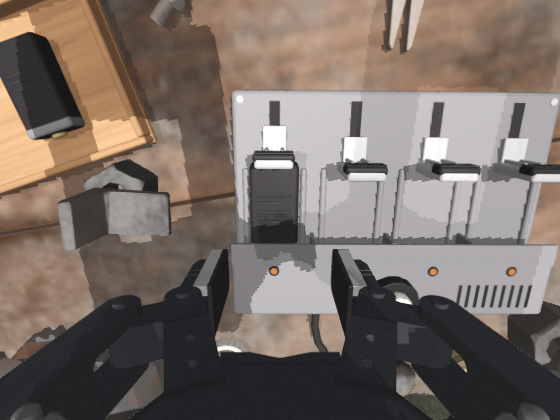

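The bay 3 pack is centred near (274,205), just left of the gripper's mid-line, and the first pack lies flat in the tray (40,85).

```bash
python3 -m jog '0 -.03 .4 0 0 0 -.15;0 0 .35 0 0 0 -.15;0 0 .2 0 0 0 -.15;0 0 .12 0 0 0 -.15;0 0 0 0 0 0 -.15'
python3 -m jog '0 0 0 0 0 0 1;0 0 0 0 0 0 1;0 0 0 0 0 0 1' 70
python3 -m jog '.04 0 -.005 0 0 0 1;.04 0 0 0 0 0 1;.04 0 0 0 0 0 1;.04 0 0 0 0 0 1;0 0 0 0 0 0 1'
python3 -m jog '0 0 -.1 0 0 0 1;0 0 -.1 0 0 0 1;0 0 -.15 0 0 0 1;0 0 -.2 0 0 0 1;0 0 -.4 0 0 0 1'
python3 -c "
from h import *
plan(440,-298,130,187)"
```

```text
time: 8.72
tool_pos: [543.2, -39.2, 196.2]
tcp_rot: [-180.0, -0.0, 169.9]
ft_force: [0.7, 0.2, 0.3]
finger_gap: 49.0
grip_force: 0.0
time: 9.1
tool_pos: [543.8, -37.9, 197.9]
tcp_rot: [179.9, 0.1, 170.0]
ft_force: [-2.9, 5.4, 6.4]
finger_gap: 35.2
grip_force: 72.0
time: 9.72
tool_pos: [529.3, -35.8, 198.7]
tcp_rot: [179.9, 0.4, 170.0]
ft_force: [9.2, 2.8, -5.4]
finger_gap: 35.1
grip_force: 70.8
time: 10.35
tool_pos: [526.8, -35.8, 291.6]
tcp_rot: [-180.0, -0.2, 170.0]
ft_force: [-1.0, 0.2, -0.8]
finger_gap: 34.9
grip_force: 71.3
t 10.3 shift now-axes [ 0.399 -2.733  0.068] turn [ 0.    -0.003 -0.284] | shift goal-axes [ 1.181 -2.496  0.066] gap 34.9 yaw j6 -89 [526.8 -35.8 291.6]
```

```bash
python3 -m jog '.08 -.55 0 0 0 0 1;.08 -.55 0 0 0 0 1;.08 -.55 0 0 0 0 1;.08 -.55 0 0 0 0 1;.08 -.54 0 0 0 0 1'
python3 -m jog '0 0 0 0 0 -.142 1;0 0 0 0 0 -.142 1;0 0 0 0 0 0 1'
python3 -c "
from h import *
plan(440,-298,29,187)"
```

```text
time: 10.98
tool_pos: [439.8, -300.5, 292.9]
tcp_rot: [-179.9, 0.1, 170.0]
ft_force: [0.9, -0.1, -1.1]
finger_gap: 35.4
grip_force: 71.3
time: 11.35
tool_pos: [440.5, -299.0, 292.4]
tcp_rot: [-179.9, 0.0, -173.0]
ft_force: [0.0, -0.1, -1.3]
finger_gap: 35.3
grip_force: 71.3
t 11.3 shift now-axes [0.004 0.012 1.084] turn [-0.001  0.    -0.001] | shift goal-axes [0.004 0.011 1.084] gap 35.3 yaw j6 -137 [ 440.5 -299.   292.4]
```

```bash
python3 -m jog '0 0 .4 0 0 0 1;0 0 .4 0 0 0 1;0 0 .16 0 0 0 1;0 0 .08 0 0 0 1;0 0 .04 0 0 0 1'
python3 -m jog '0 0 0 0 0 0 1;0 0 0 0 0 0 0;0 0 0 0 0 0 -.2;0 0 0 0 0 0 -.2'
python3 -m jog '0 0 -.1 0 0 0 -.2;0 0 -.3 0 0 0 -.2;0 0 -.5 0 0 0 -.2;0 0 -.5 0 0 0 -.2'
python3 - <<'E'
from h import *
plan(500,330,175,170)
save(snapshot('wrist')['img'],'w5')
E
```

```text
time: 11.98
tool_pos: [441.3, -299.1, 184.7]
tcp_rot: [-179.9, 0.1, -173.0]
ft_force: [0.3, -0.1, -1.3]
finger_gap: 35.2
grip_force: 71.3
time: 12.48
tool_pos: [440.8, -298.8, 184.1]
tcp_rot: [-180.0, 0.0, -173.0]
ft_force: [0.2, 0.5, -0.9]
finger_gap: 51.0
grip_force: 0.0
time: 12.98
tool_pos: [440.5, -298.5, 325.7]
tcp_rot: [180.0, -0.0, -173.0]
ft_force: [0.0, -0.7, 0.1]
finger_gap: 51.3
grip_force: 0.0
t 13.0 shift now-axes [-1.36   6.165 -0.043] turn [ 0.    -0.     0.284] | shift goal-axes [ 0.505  6.293 -0.043] gap 51.3 yaw j6 -137 [ 440.5 -298.5  325.7]
```

```bash
python3 -m jog '0 0 0 0 0 .142 -.15;0 0 0 0 0 .142 -.15;.05 .61 0 0 0 0 -.15;.05 .61 0 0 0 0 -.15;.05 .61 0 0 0 0 -.15'
python3 -m jog '.05 .61 0 0 0 0 -.15;.05 .61 0 0 0 0 -.15;.05 .61 0 0 0 0 -.15;.05 .61 0 0 0 0 -.15;.05 .61 0 0 0 0 -.15'
python3 -m jog '.05 .61 0 0 0 0 -.15;.05 .61 0 0 0 0 -.15;0 0 0 0 0 0 -.15'
python3 - <<'E'
from h import *
plan(500,330,175,170)
w=snapshot('wrist')['img'];p=cv2.resize(cv2.cvtColor(cv2.imread('pics/w5.png'),4),(220,165))
o=np.zeros((590,560,3),np.uint8);o[:420]=w;o[424:589,:220]=p
t=cv2.resize(snapshot('top')['img'][185:290,390:490],(157,165));o[424:589,230:387]=t
save(o,'w6')
E
```

```text
time: 13.65
tool_pos: [457.6, -114.3, 324.4]
tcp_rot: [-180.0, 0.1, 169.9]
ft_force: [1.0, -0.2, 1.1]
finger_gap: 49.1
grip_force: 0.0
time: 14.28
tool_pos: [486.0, 191.0, 324.6]
tcp_rot: [180.0, 0.1, 170.0]
ft_force: [1.2, 0.1, 0.4]
finger_gap: 49.1
grip_force: 0.0
time: 14.65
tool_pos: [496.8, 314.6, 323.7]
tcp_rot: [179.9, -0.0, 170.3]
ft_force: [-0.9, -0.3, -0.1]
finger_gap: 48.8
grip_force: 0.0
t 14.7 shift now-axes [-0.005  0.157 -0.063] turn [ 0.001 -0.     0.004] | shift goal-axes [-0.005  0.157 -0.063] gap 48.8 yaw j6 -53 [496.8 314.6 323.7]
```

View pics/w6.png

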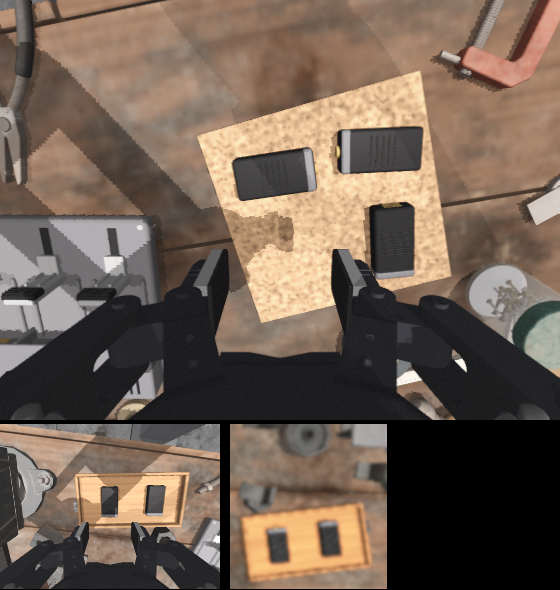

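Both charged packs lie flat in the tray (bottom insets). The mat packs are C at (275,174), cap right; B at (381,150), cap left; A at (393,240), cap at the bottom.

```bash
python3 - <<'E'
from h import *
d=snapshot("wrist")
for n,tail,nub in(("A",(392,205),(393,276)),("B",(422,149),(340,151)),("C",(236,180),(315,169))):
    q=p2w(d,[tail,nub],19);v=q[1]-q[0];print(n,q.mean(0).round(1),np.hypot(*v[:2]).round(),np.degrees(np.arctan2(v[1],v[0])).round(1))
for n in"A":plan(555,413,150,178)
E
```

```text
A [556.  407.5  19. ] 71.0 -3.6
B [470.5 404.3  19. ] 70.0 -98.5
C [475.8 311.9  19. ] 69.0 88.1
t 14.8 shift now-axes [-0.389  1.11   0.188] turn [-0.     0.    -0.133] | shift goal-axes [-0.54   1.045  0.188] gap 49.2 yaw j6 -53 [497.4 310.4 323.8]
```

```bash
python3 -m jog '-.2 .535 0 0 0 0 -.1;-.2 .535 0 0 0 0 -.1;0 0 .5 0 0 -.117 -.1;0 0 0 0 0 0 -.1'
python3 - <<'E'
from h import *
plan(556,409,25,177)
save(snapshot('wrist')['img'],'w7')
E
```

```text
time: 15.3
tool_pos: [554.2, 406.7, 268.4]
tcp_rot: [-179.7, -0.5, 176.9]
ft_force: [-0.4, -1.0, -1.4]
finger_gap: 46.9
grip_force: 0.0
t 15.3 shift now-axes [-0.024  0.029  0.884] turn [-0.006 -0.008 -0.002] | shift goal-axes [-0.016  0.023  0.884] gap 46.9 yaw j6 -55 [554.2 406.7 268.4]
```

View pics/w7.png

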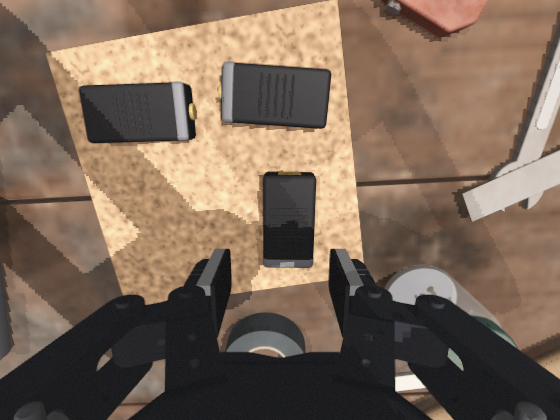

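Pack A lies at (290,220) with its grey cap at the bottom (+x end), and the fingers will clear it on both sides.

```bash
python3 - <<'E'
from h import *
d=snapshot("wrist")
q=p2w(d,[(290,177),(291,266),(264,220),(316,220)],23);print(q.round(1).tolist());c=(q[0]+q[1])/2
print(c,q[2:].mean(0)); v=q[1]-q[0];a=np.degrees(np.arctan2(v[1],v[0]));print(a)
plan(c[0]-1,c[1],25,180+a)
E
```

```text
[[524.9, 415.8, 23.0], [592.3, 413.4, 23.0], [555.1, 395.7, 23.0], [557.2, 433.0, 23.0]]
[558.60830961 414.59403257  23.        ] [556.13738204 414.33137463  23.        ]
-2.093410301772142
t 15.4 shift now-axes [-0.019  0.073  0.938] turn [-0.001 -0.002 -0.019] | shift goal-axes [-0.019  0.071  0.939] gap 46.8 yaw j6 -55 [555.5 407.5 273.9]
```

```bash
python3 -m jog '0 .07 .4 0 0 -.02 -.1;0 0 .3 0 0 0 -.1;0 0 .15 0 0 0 -.1;0 0 .08 0 0 0 -.1;0 0 0 0 0 0 -.1'
python3 -m jog '0 0 0 0 0 0 1;0 0 0 0 0 0 1;0 0 0 0 0 0 1' 80
python3 -c "
from h import *
plan(556,414,25,178)"
python3 -m jog '0 0 -.2 0 0 0 1;0 0 -.5 0 0 0 1;0 0 -.5 0 0 0 1;0 0 0 0 0 0 1'
python3 - <<'E'
from h import *
d=snapshot('wrist');save(d['img'],'w8')
# target above bay 2: grasp at charger (-6,-31) 
c,s=np.cos(np.radians(-10)),np.sin(np.radians(-10))
x,y=-8,-31;X,Y=558.1+c*x-s*y,55+s*x+c*y;print(X,Y);plan(X,Y,110,170)
E
```

```text
time: 16.02
tool_pos: [556.2, 416.1, 181.8]
tcp_rot: [180.0, 0.1, 178.2]
ft_force: [0.4, -1.0, -0.5]
finger_gap: 46.8
grip_force: 0.2
time: 16.4
tool_pos: [556.6, 416.6, 182.9]
tcp_rot: [179.9, 0.1, 178.2]
ft_force: [0.6, -1.4, 6.5]
finger_gap: 34.7
grip_force: 81.3
t 16.4 shift now-axes [ 0.006 -0.026  0.029] turn [0.002 0.002 0.003] | shift goal-axes [ 0.005 -0.026  0.029] gap 34.7 yaw j6 -56 [556.6 416.6 182.9]
time: 16.9
tool_pos: [557.6, 417.4, 309.4]
tcp_rot: [179.6, 0.6, 178.2]
ft_force: [1.2, 0.5, -1.1]
finger_gap: 35.2
grip_force: 80.5
544.8384444682275 25.860145077956993
t 16.9 shift now-axes [-0.    -3.913  0.39 ] turn [0.004 0.005 0.137] | shift goal-axes [-0.562 -3.871  0.406] gap 34.7 yaw j6 -56 [556.7 416.9 305.6]
```

View pics/w8.png

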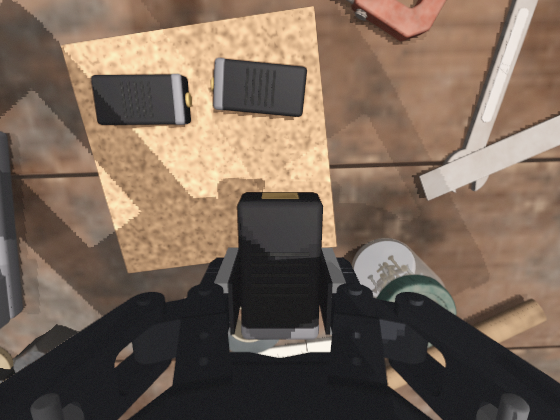

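Pack A is held squarely, with its tail edge at row 193 as for the pack drawn from bay 1, so the seated TCP readings carry over. Next I go above bay 2.

```bash
cat >>h.py <<'E'
def bay(u,v,ztcp,yaw=170):
    plan(.9848*u+.1736*v,-.1736*u+.9848*v,ztcp-155,yaw)
    s=sense();x,y,z=s["tool_pos"];print("u %.1f v %.1f z %.1f yaw %.1f F %s"%(.9848*x-.1736*y,.1736*x+.9848*y,z,s["tcp_rot"][2],s["ft_force"].round(1)))
E
python3 -m jog '0 -.55 0 0 0 .137 1;-.08 -.55 0 0 0 0 1;-.08 -.55 0 0 0 0 1;-.08 -.55 0 0 0 0 1;-.08 -.55 0 0 0 0 1'
python3 -m jog '-.08 -.55 0 0 0 0 1;-.08 -.55 0 0 0 0 1;0 0 0 0 0 0 1'
python3 -c "
from h import *
bay(554.7,120,235)"
```

```text
time: 17.58
tool_pos: [546.3, 137.2, 299.3]
tcp_rot: [-180.0, -0.1, 170.0]
ft_force: [0.9, -0.0, -0.8]
finger_gap: 35.1
grip_force: 80.5
time: 17.95
tool_pos: [543.2, 24.4, 299.4]
tcp_rot: [-179.9, -0.1, 169.7]
ft_force: [0.9, -0.2, -2.0]
finger_gap: 34.4
grip_force: 80.6
t 17.9 shift now-axes [-0.241  0.019  0.644] turn [-0.001 -0.002 -0.005] | shift goal-axes [-0.24   0.017  0.644] gap 34.4 yaw j6 -83 [543.2  24.4 299.4]
u 530.7 v 118.3 z 299.4 yaw 169.7 F [ 0.9 -0.2 -2. ]
```

```bash
python3 -m jog '-.24 .02 0 0 0 -.005 1;0 0 .35 0 0 0 1;0 0 .2 0 0 0 1;0 0 .1 0 0 0 1;0 0 0 0 0 0 1'
python3 - <<'E'
from h import *
bay(554.7,120,235)
d=snapshot('wrist')['img'];t=snapshot('side')['img'][215:285,255:335]
o=np.zeros((420,800,3),np.uint8);o[:,:560]=d;o[:210,560:800]=cv2.resize(t,None,fx=3,fy=3,interpolation=cv2.INTER_CUBIC);save(o,'w9')
E
```

```text
time: 18.58
tool_pos: [567.5, 26.1, 234.8]
tcp_rot: [-180.0, -0.1, 170.3]
ft_force: [-0.1, 0.2, -0.9]
finger_gap: 35.1
grip_force: 80.6
t 18.6 shift now-axes [-0.003 -0.042 -0.002] turn [-0.    -0.002  0.005] | shift goal-axes [-0.004 -0.042 -0.002] gap 35.1 yaw j6 -83 [567.5  26.1 234.8]
u 554.3 v 124.2 z 234.8 yaw 170.3 F [-0.1  0.2 -0.9]
```

View pics/w9.png

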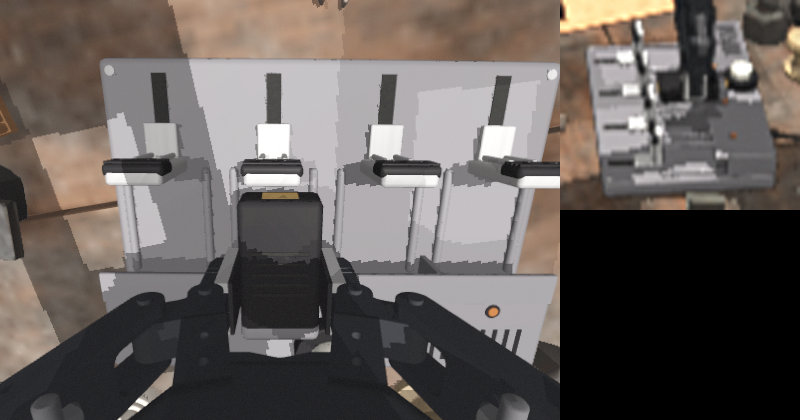

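The pack hovers just ahead of bay 2's slider (273,170), with its own middle at column 280, so a shift of about 3.5 mm to tool -y is needed. Then I push back.

```bash
python3 -m jog '0 -.035 0 0 0 .004 1;.05 0 0 0 0 0 1;.06 0 0 0 0 0 1;.06 0 0 0 0 0 1;.06 0 0 0 0 0 1'
python3 -m jog '.05 0 0 0 0 0 1;0 0 0 0 0 0 1;0 0 0 0 0 0 1'
python3 - <<'E'
from h import *
bay(527,120,200)
save(snapshot('wrist')['img'],'w10')
E
```

```text
time: 19.3
tool_pos: [545.4, 25.9, 236.9]
tcp_rot: [180.0, 0.2, 170.0]
ft_force: [7.0, -1.9, -1.5]
finger_gap: 35.0
grip_force: 80.6
time: 19.68
tool_pos: [540.8, 26.7, 237.0]
tcp_rot: [180.0, 0.3, 170.0]
ft_force: [7.6, -2.8, -2.2]
finger_gap: 35.0
grip_force: 80.5
t 19.7 shift now-axes [ 0.011 -0.002  0.37 ] turn [0.    0.005 0.001] | shift goal-axes [ 0.009 -0.002  0.37 ] gap 35.0 yaw j6 -83 [540.8  26.7 237. ]
u 527.9 v 120.2 z 237.0 yaw 170.0 F [ 7.6 -2.8 -2.2]
```

View pics/w10.png

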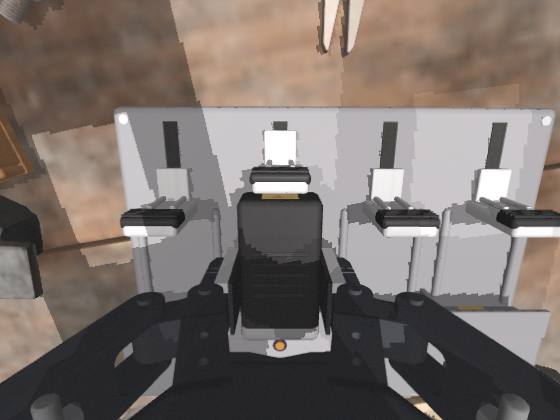

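Bay 2's slider is pushed back by the pack's tail (280,180), and the pack is centred. The 8 N reading means about 20 mm of travel, so I push 3 mm more and then lower it.

```bash
python3 -m jog '.035 0 0 0 0 0 1;0 0 .1 0 0 0 1;0 0 .1 0 0 0 1;0 0 .08 0 0 0 1;0 0 0 0 0 0 1'
python3 -c "
from h import *
bay(542.7,120,200)"
```

```text
time: 20.35
tool_pos: [537.9, 27.5, 209.2]
tcp_rot: [180.0, 0.3, 170.0]
ft_force: [9.6, -1.3, -2.3]
finger_gap: 34.9
grip_force: 80.5
t 20.4 shift now-axes [-0.177 -0.005  0.093] turn [0.001 0.006 0.001] | shift goal-axes [-0.178 -0.004  0.092] gap 34.9 yaw j6 -83 [537.9  27.5 209.2]
u 524.9 v 120.4 z 209.2 yaw 170.0 F [ 9.6 -1.3 -2.3]
```

```bash
python3 -m jog '0 0 .04 0 0 0 1;0 0 .03 0 0 0 1;0 0 .015 0 0 0 1;0 0 0 0 0 0 1'
python3 -c "
from h import *
bay(542.7,120,200)"
```

```text
time: 20.85
tool_pos: [538.4, 27.4, 201.7]
tcp_rot: [180.0, 0.4, 170.0]
ft_force: [8.5, -1.0, 2.2]
finger_gap: 34.6
grip_force: 81.1
t 20.9 shift now-axes [-0.172 -0.005  0.018] turn [0.001 0.007 0.001] | shift goal-axes [-0.172 -0.005  0.017] gap 34.6 yaw j6 -83 [538.4  27.4 201.7]
u 525.4 v 120.5 z 201.7 yaw 170.0 F [ 8.5 -1.   2.2]
```

Floor contact is beginning. Next I slide it home under the hood.

```bash
python3 -m jog '-.04 0 .005 0 0 0 1;-.05 0 0 0 0 0 1;-.04 0 0 0 0 0 1;-.035 0 0 0 0 0 1;0 0 0 0 0 0 1'
python3 -c "
from h import *
bay(542.7,120,200)"
```

```text
time: 21.48
tool_pos: [553.9, 24.7, 200.4]
tcp_rot: [180.0, 0.3, 170.0]
ft_force: [5.8, -1.4, 2.8]
finger_gap: 35.3
grip_force: 81.0
t 21.5 shift now-axes [-0.014 -0.005  0.004] turn [0.001 0.005 0.001] | shift goal-axes [-0.014 -0.005  0.004] gap 35.3 yaw j6 -83 [553.9  24.7 200.4]
u 541.2 v 120.5 z 200.4 yaw 170.0 F [ 5.8 -1.4  2.8]
```

```bash
python3 -m jog '-.02 0 0 0 0 0 1;-.02 0 0 0 0 0 1;0 0 0 0 0 0 1'
python3 -c "
from h import *
bay(542.7,120,200)"
```

```text
time: 21.85
tool_pos: [555.7, 24.4, 199.8]
tcp_rot: [180.0, -0.2, 170.1]
ft_force: [-10.9, 0.5, 16.5]
finger_gap: 35.0
grip_force: 82.7
t 21.9 shift now-axes [ 0.003 -0.005 -0.002] turn [ 0.    -0.003  0.001] | shift goal-axes [ 0.003 -0.005 -0.002] gap 35.0 yaw j6 -83 [555.7  24.4 199.8]
u 543.0 v 120.5 z 199.8 yaw 170.1 F [-10.9   0.5  16.5]
```

```bash
python3 -m jog '0 0 0 0 0 0 .1;0 0 0 0 0 0 -.15;0 0 0 0 0 0 -.15;0 0 -.2 0 0 0 -.15;0 0 -.4 0 0 0 -.15'
python3 -m jog '0 0 -.5 0 0 0 -.15;0 0 0 0 0 0 -.15'
python3 - <<'E'
from h import *
plan(475,360,170,170)
save(snapshot('wrist')['img'],'w11')
E
```

```text
time: 22.48
tool_pos: [555.7, 24.1, 258.5]
tcp_rot: [-180.0, -0.2, 170.0]
ft_force: [-0.5, 0.2, -0.1]
finger_gap: 49.0
grip_force: 0.0
time: 22.72
tool_pos: [558.7, 24.0, 315.9]
tcp_rot: [179.9, 0.6, 170.1]
ft_force: [0.7, -0.3, -0.5]
finger_gap: 48.9
grip_force: 0.0
t 22.7 shift now-axes [ 1.404  3.165 -0.102] turn [0.001 0.01  0.001] | shift goal-axes [ 1.408  3.164 -0.091] gap 48.9 yaw j6 -83 [558.7  24.  315.9]
```

View pics/w11.png

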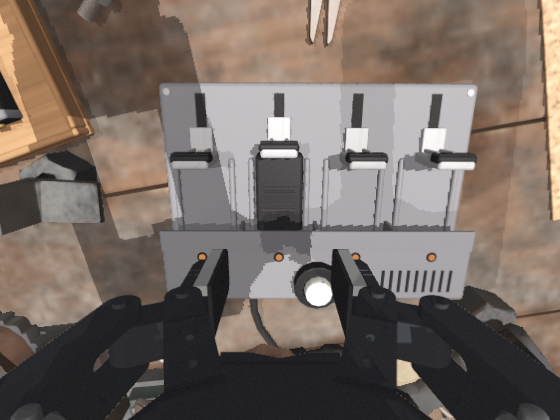

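Pack A is seated in bay 2 under the hood (279,190), with its slider resting on the tail, while bays 0, 1 and 3 are empty. Next I go for pack B, measured numerically.

```bash
python3 -m jog '.234 .528 0 0 0 0 -.1;.234 .528 0 0 0 0 -.1;.234 .528 -.1 0 0 0 -.1;.234 .528 0 0 0 0 -.1;.234 .528 0 0 0 0 -.1'
python3 -m jog '.234 .528 0 0 0 0 -.1;0 0 0 0 0 .16 -.1;0 0 0 0 0 .16 -.1;0 0 0 0 0 .16 -.1;0 0 0 0 0 .16 -.1'
python3 -m jog '0 0 0 0 0 .16 -.1;0 0 0 0 0 .16 -.1;0 0 0 0 0 .16 -.1;0 0 0 0 0 .16 -.1;0 0 0 0 0 .16 -.1'
python3 -m jog '0 0 0 0 0 0 -.1;0 0 0 0 0 0 -.1'
cat >>h.py <<'E'
def packs(cam,zt=20):
    "dark blobs of pack size, by rectifying the mat area to a 1 mm/px plan at height zt (col=y, row=x)"
    d=snapshot(cam);xs,ys=np.arange(380,640),np.arange(230,500)
    P=np.stack([*np.meshgrid(xs,ys,indexing="ij"),np.full((len(xs),len(ys)),zt)],-1)
    m=w2p(d,P.reshape(-1,3)).reshape(len(xs),len(ys),2).astype(np.float32)
    im=cv2.remap(d["img"],m[...,0],m[...,1],cv2.INTER_LINEAR)
    hsv=cv2.cvtColor(im,cv2.COLOR_RGB2HSV);k=((im.max(2)<75)|((hsv[...,1]<60)&(im.max(2)<170))).astype(np.uint8)
    k=cv2.morphologyEx(k,cv2.MORPH_OPEN,np.ones((5,5)))
    for c in cv2.findContours(k,cv2.RETR_EXTERNAL,cv2.CHAIN_APPROX_NONE)[0]:
        if 1200<cv2.contourArea(c)<4500:
            (cy,cx),(w,h),a=cv2.minAreaRect(c);b=cv2.boxPoints(((cy,cx),(w,h),a))
            e=[b[1]-b[0],b[2]-b[1]];l=max(e,key=np.linalg.norm);l=l/np.linalg.norm(l);L=max(w,h)
            g=[cv2.getRectSubPix(cv2.cvtColor(im,cv2.COLOR_RGB2GRAY),(5,5),(float(cy+s*l[0]*(L/2-6)),float(cx+s*l[1]*(L/2-6)))).mean() for s in(1,-1)]
            n=l if g[0]>g[1] else -l
            print("pack x %.1f y %.1f size %.0f x %.0f nub yaw %.1f ends %s"%(cx+380,cy+230,L,min(w,h),np.degrees(np.arctan2(n[0],n[1])),np.round(g)) , "(yaw from x: %.1f)"%np.degrees(np.arctan2(n[0],n[1])))
    return im
E
python3 - <<'E'
from h import *
plan(470,405,25,84)
save(packs("wrist"),"rect1")
E
```

```text
time: 23.4
tool_pos: [485.9, 305.9, 318.3]
tcp_rot: [-180.0, -0.0, 170.0]
ft_force: [0.1, -0.6, 0.5]
finger_gap: 47.2
grip_force: 0.0
time: 24.02
tool_pos: [472.6, 360.2, 317.8]
tcp_rot: [-179.9, -0.0, 131.3]
ft_force: [-0.0, -0.0, 0.7]
finger_gap: 46.8
grip_force: 0.0
time: 24.65
tool_pos: [472.6, 360.1, 317.8]
tcp_rot: [-179.9, 0.1, 83.3]
ft_force: [0.5, 1.1, 0.2]
finger_gap: 47.0
grip_force: 0.0
time: 24.9
tool_pos: [472.8, 360.3, 318.3]
tcp_rot: [-180.0, 0.0, 83.9]
ft_force: [0.6, 0.0, 0.0]
finger_gap: 47.1
grip_force: 0.0
t 24.9 shift now-axes [ 0.442 -0.075  1.382] turn [-0.001  0.001 -0.002] | shift goal-axes [ 0.442 -0.075  1.383] gap 47.1 yaw j6 38 [472.8 360.3 318.3]
pack x 475.4 y 316.4 size 73 x 36 nub yaw 88.5 ends [139.  37.] (yaw from x: 88.5)
pack x 469.9 y 407.1 size 69 x 37 nub yaw -96.8 ends [ 82. 137.] (yaw from x: -96.8)
pack x 405.0 y 275.5 size 91 x 50 nub yaw 90.0 ends [121.  90.] (yaw from x: 90.0)
```

```bash
python3 -m jog '.46 -.075 0 0 0 .01 -.1;0 0 .5 0 0 0 -.1;0 0 .4 0 0 0 -.1;0 0 .3 0 0 0 -.1;0 0 .12 0 0 0 -.1'
python3 -m jog '0 0 .05 0 0 0 -.1;0 0 0 0 0 0 -.1;0 0 0 0 0 0 1;0 0 0 0 0 0 1;0 0 0 0 0 0 1'
python3 -c "
from h import *
plan(470,407,25,83.2)"
```

```text
time: 25.58
tool_pos: [469.7, 406.3, 184.2]
tcp_rot: [-179.8, 0.2, 83.2]
ft_force: [0.5, 0.2, -0.1]
finger_gap: 47.0
grip_force: 0.0
time: 26.2
tool_pos: [471.4, 407.5, 183.8]
tcp_rot: [179.9, -0.1, 83.1]
ft_force: [-1.0, -1.0, 6.7]
finger_gap: 35.0
grip_force: 80.6
t 26.2 shift now-axes [-0.007 -0.014  0.038] turn [ 0.002 -0.002 -0.002] | shift goal-axes [-0.007 -0.014  0.038] gap 35.0 yaw j6 43 [471.4 407.5 183.8]
```

```bash
python3 -m jog '0 0 -.2 0 0 0 1;0 0 -.5 0 0 0 1;0 0 -.5 0 0 0 1;0 0 0 0 0 -.161 1;0 0 0 0 0 -.161 1'
python3 -m jog '0 0 0 0 0 -.161 1;0 0 0 0 0 -.161 1;0 0 0 0 0 -.161 1;0 0 0 0 0 -.161 1;0 0 0 0 0 -.161 1'
python3 -m jog '0 0 0 0 0 -.161 1;0 0 0 0 0 -.161 1;0 0 0 0 0 0 1'
python3 -c "
from h import *
bay(554.7,182.5,235)"
```

```text
time: 26.82
tool_pos: [470.9, 407.2, 304.7]
tcp_rot: [179.8, -0.1, 102.7]
ft_force: [-0.3, 0.3, -1.5]
finger_gap: 35.0
grip_force: 80.1
time: 27.45
tool_pos: [470.6, 406.9, 303.2]
tcp_rot: [179.9, 0.0, 151.0]
ft_force: [0.2, -0.2, -1.2]
finger_gap: 34.6
grip_force: 80.2
time: 27.82
tool_pos: [470.7, 407.0, 303.0]
tcp_rot: [180.0, 0.0, 169.9]
ft_force: [-0.5, 0.7, -1.0]
finger_gap: 34.7
grip_force: 80.2
t 27.8 shift now-axes [-1.621 -2.999  0.679] turn [ 0.001  0.001 -0.001] | shift goal-axes [-1.618 -3.     0.68 ] gap 34.7 yaw j6 -44 [470.7 407.  303. ]
u 392.9 v 482.5 z 303.0 yaw 169.9 F [-0.5  0.7 -1. ]
```

```bash
python3 -m jog '-.27 -.5 0 0 0 0 1;-.27 -.5 0 0 0 0 1;-.27 -.5 0 0 0 0 1;-.27 -.5 0 0 0 0 1;-.27 -.5 0 0 0 0 1'
python3 -m jog '-.27 -.5 0 0 0 0 1;0 0 .3 0 0 0 1;0 0 .25 0 0 0 1;0 0 .13 0 0 0 1;0 0 0 0 0 0 1'
cat >>h.py <<'E'
def held(im):
    g=cv2.cvtColor(im,cv2.COLOR_RGB2GRAY).astype(int);r=[(c,next((i for i in range(330,150,-1) if im[i-3:i,c].max()>85),0)) for c in(250,265,300,312)]
    row=g[215:230].mean(0);print("tail rows",r,"row profile edges",np.where(np.abs(np.diff(row[200:360]))>15)[0]+200)
E
python3 - <<'E'
from h import *
bay(554.7,182.5,235)
for f in('w2','w8','w9'):held(cv2.cvtColor(cv2.imread(f'pics/{f}.png'),4))
d=snapshot('wrist')['img'];save(d,'x1');held(d)
E
```

```text
time: 28.45
tool_pos: [560.5, 135.5, 302.7]
tcp_rot: [180.0, 0.1, 169.7]
ft_force: [0.6, 0.3, -1.3]
finger_gap: 34.6
grip_force: 80.2
time: 29.08
tool_pos: [577.6, 83.5, 233.1]
tcp_rot: [-180.0, -0.1, 169.9]
ft_force: [-0.2, 0.8, -1.0]
finger_gap: 34.5
grip_force: 80.2
t 29.1 shift now-axes [-0.003  0.    -0.019] turn [-0.    -0.002 -0.002] | shift goal-axes [-0.003  0.    -0.019] gap 34.5 yaw j6 -77 [577.6  83.5 233.1]
u 554.3 v 182.5 z 233.1 yaw 169.9 F [-0.2  0.8 -1. ]
tail rows [(250, 194), (265, 201), (300, 260), (312, 194)] row profile edges [231 235 236 322 323 324 325 326 327 328 332]
tail rows [(250, 330), (265, 330), (300, 330), (312, 330)] row profile edges [236 237 321 322 333 334]
tail rows [(250, 330), (265, 330), (300, 330), (312, 330)] row profile edges [212 236 237 321 322 332 333 335 336 342]
tail rows [(250, 197), (265, 204), (300, 198), (312, 198)] row profile edges [205 206 216 218 221 222 231 236 237 321 322 338 340 341 342 349]
```

```bash
python3 -m jog '.06 0 0 0 0 0 1;.06 0 0 0 0 0 1;.06 0 0 0 0 0 1;.06 0 0 0 0 0 1;.06 0 0 0 0 0 1'
python3 -m jog '.02 0 0 0 0 0 1;0 0 0 0 0 0 1;0 0 0 0 0 0 1'
python3 -c "
from h import *
bay(541.3,182.5,200)"
```

```text
time: 29.75
tool_pos: [549.5, 88.6, 235.5]
tcp_rot: [179.9, 0.3, 170.0]
ft_force: [9.7, -0.1, -2.1]
finger_gap: 34.8
grip_force: 80.2
time: 30.12
tool_pos: [547.8, 88.9, 235.5]
tcp_rot: [179.9, 0.3, 170.0]
ft_force: [9.0, -1.5, -2.4]
finger_gap: 35.1
grip_force: 80.2
t 30.1 shift now-axes [-0.17  -0.002  0.356] turn [ 0.001  0.006 -0.   ] | shift goal-axes [-0.172 -0.002  0.355] gap 35.1 yaw j6 -76 [547.8  88.9 235.5]
u 524.1 v 182.7 z 235.5 yaw 170.0 F [ 9.  -1.5 -2.4]
```

```bash
python3 -m jog '0 0 .1 0 0 0 1;0 0 .1 0 0 0 1;0 0 .08 0 0 0 1;0 0 .03 0 0 0 1;0 0 0 0 0 0 1'
python3 -m jog '0 0 .02 0 0 0 1;0 0 .015 0 0 0 1;0 0 0 0 0 0 1'
python3 -c "
from h import *
bay(541.3,182.5,200)"
```

```text
time: 30.75
tool_pos: [548.4, 88.9, 205.1]
tcp_rot: [179.9, 0.4, 170.0]
ft_force: [8.8, -1.7, 1.4]
finger_gap: 35.0
grip_force: 80.5
time: 31.12
tool_pos: [548.7, 88.9, 202.1]
tcp_rot: [179.9, 0.5, 170.0]
ft_force: [8.0, -1.9, 3.8]
finger_gap: 34.9
grip_force: 80.8
t 31.1 shift now-axes [-0.163 -0.003  0.023] turn [ 0.001  0.008 -0.   ] | shift goal-axes [-0.164 -0.003  0.021] gap 34.9 yaw j6 -76 [548.7  88.9 202.1]
u 524.9 v 182.8 z 202.1 yaw 170.0 F [ 8.  -1.9  3.8]
```

```bash
python3 -m jog '-.04 0 .008 0 0 0 1;-.05 0 0 0 0 0 1;-.05 0 0 0 0 0 1;-.03 0 0 0 0 0 1;0 0 0 0 0 0 1'
python3 -c "
from h import *
bay(541.3,182.5,200)"
```

```text
time: 31.75
tool_pos: [564.0, 86.2, 200.8]
tcp_rot: [180.0, 0.1, 170.0]
ft_force: [-2.6, 0.6, 10.6]
finger_gap: 34.7
grip_force: 81.7
t 31.8 shift now-axes [-0.009 -0.003  0.008] turn [ 0.001  0.002 -0.   ] | shift goal-axes [-0.009 -0.003  0.008] gap 34.7 yaw j6 -76 [564.   86.2 200.8]
u 540.4 v 182.8 z 200.8 yaw 170.0 F [-2.6  0.6 10.6]
```

```bash
python3 -m jog '-.015 0 0 0 0 0 1;0 0 0 0 0 0 1;0 0 0 0 0 0 1'
python3 -c "
from h import *
bay(541.3,182.5,200)"
```

```text
time: 32.12
tool_pos: [564.5, 86.2, 200.8]
tcp_rot: [180.0, -0.0, 170.0]
ft_force: [-9.5, 0.7, 17.3]
finger_gap: 35.0
grip_force: 82.5
t 32.1 shift now-axes [-0.003 -0.004  0.007] turn [ 0. -0.  0.] | shift goal-axes [-0.003 -0.004  0.008] gap 35.0 yaw j6 -76 [564.5  86.2 200.8]
u 541.0 v 182.9 z 200.8 yaw 170.0 F [-9.5  0.7 17.3]
```

```bash
python3 -m jog '0 0 0 0 0 0 .1;0 0 0 0 0 0 -.15;0 0 0 0 0 0 -.15;0 0 -.2 0 0 0 -.15;0 0 -.4 0 0 0 -.15'
python3 -m jog '0 0 -.5 0 0 0 -.15;0 0 0 0 0 0 -.15'
python3 - <<'E'
from h import *
plan(475,310,165,170)
save(snapshot('wrist')['img'],'x2')
E
```

```text
time: 32.75
tool_pos: [563.9, 85.6, 258.1]
tcp_rot: [-179.9, -0.2, 170.0]
ft_force: [0.1, 0.1, -0.1]
finger_gap: 49.1
grip_force: 0.0
time: 33.0
tool_pos: [566.9, 85.8, 315.7]
tcp_rot: [179.9, 0.6, 170.0]
ft_force: [0.7, 0.6, 0.5]
finger_gap: 49.1
grip_force: 0.0
t 33.0 shift now-axes [ 1.294  2.048 -0.052] turn [ 0.002  0.01  -0.   ] | shift goal-axes [ 1.294  2.048 -0.043] gap 49.1 yaw j6 -77 [566.9  85.8 315.7]
```

```bash
python3 -m jog '.32 .51 0 0 0 0 -.1;.32 .51 0 0 0 0 -.1;.32 .51 0 0 0 0 -.1;.32 .51 0 0 0 0 -.1;0 0 0 0 0 .17 -.1'
python3 -m jog '0 0 0 0 0 .17 -.1;0 0 0 0 0 .17 -.1;0 0 0 0 0 .17 -.1;0 0 0 0 0 .17 -.1;0 0 0 0 0 .17 -.1'
python3 -m jog '0 0 0 0 0 .17 -.1;0 0 0 0 0 .17 -.1;0 0 0 0 0 0 -.1;0 0 0 0 0 0 -.1'
python3 - <<'E'
from h import *
packs("wrist");packs("top")
plan(475.4,315.5,25,88.5)
E
```

```text
time: 33.67
tool_pos: [471.7, 312.3, 307.6]
tcp_rot: [-180.0, -0.1, 159.9]
ft_force: [1.2, -0.5, 0.2]
finger_gap: 47.0
grip_force: 0.0
time: 34.3
tool_pos: [473.7, 308.6, 307.5]
tcp_rot: [-179.9, 0.0, 108.5]
ft_force: [0.3, 0.1, -0.4]
finger_gap: 47.0
grip_force: 0.0
time: 34.8
tool_pos: [474.0, 308.7, 308.0]
tcp_rot: [-180.0, 0.0, 88.6]
ft_force: [-0.3, 0.1, -0.4]
finger_gap: 47.0
grip_force: 0.0
pack x 475.6 y 315.5 size 70 x 36 nub yaw 88.7 ends [154.  61.] (yaw from x: 88.7)
pack x 414.4 y 254.4 size 72 x 45 nub yaw 66.6 ends [131.  73.] (yaw from x: 66.6)
t 34.9 shift now-axes [0.068 0.012 1.282] turn [-0.     0.     0.001] | shift goal-axes [0.068 0.012 1.282] gap 46.9 yaw j6 29 [474.1 308.8 308.2]
```

```bash
python3 -m jog '.07 .012 .4 0 0 0 -.1;0 0 .4 0 0 0 -.1;0 0 .3 0 0 0 -.1;0 0 .15 0 0 0 -.1;0 0 .04 0 0 0 -.1'
python3 -m jog '0 0 .01 0 0 0 -.1;0 0 0 0 0 0 -.1;0 0 0 0 0 0 1;0 0 0 0 0 0 1;0 0 0 0 0 0 1'
python3 -c "
from h import *
plan(475.6,315.5,25,88.5)"
```

```text
time: 35.52
tool_pos: [475.4, 315.7, 178.8]
tcp_rot: [-179.9, 0.0, 88.4]
ft_force: [0.1, 0.1, 0.1]
finger_gap: 46.8
grip_force: 0.0
time: 36.15
tool_pos: [476.3, 316.2, 180.1]
tcp_rot: [179.9, -0.1, 88.4]
ft_force: [-0.4, -0.3, 6.1]
finger_gap: 35.1
grip_force: 80.8
t 36.1 shift now-axes [-0.007 -0.007  0.001] turn [ 0.002 -0.001 -0.002] | shift goal-axes [-0.007 -0.007  0.001] gap 35.1 yaw j6 30 [476.3 316.2 180.1]
```

```bash
python3 -m jog '0 0 -.2 0 0 0 1;0 0 -.5 0 0 0 1;0 0 -.5 0 0 0 1;0 0 0 0 0 .164 1;0 0 0 0 0 .164 1'
python3 -m jog '0 0 0 0 0 .164 1;0 0 0 0 0 .164 1;0 0 0 0 0 .164 1;0 0 0 0 0 .164 1;0 0 0 0 0 .164 1'
python3 -m jog '0 0 0 0 0 .164 1;0 0 0 0 0 .164 1;0 0 0 0 0 .164 1;0 0 0 0 0 0 1'
python3 -c "
from h import *
bay(556,244.5,230,-10)"
```

```text
time: 36.78
tool_pos: [475.8, 316.0, 301.1]
tcp_rot: [179.9, -0.1, 68.4]
ft_force: [0.1, -0.2, -1.7]
finger_gap: 35.1
grip_force: 80.1
time: 37.4
tool_pos: [475.5, 315.8, 299.8]
tcp_rot: [-180.0, -0.1, 19.2]
ft_force: [-0.3, 0.1, -0.7]
finger_gap: 35.1
grip_force: 80.0
time: 37.9
tool_pos: [475.6, 315.8, 299.5]
tcp_rot: [-180.0, -0.0, -10.0]
ft_force: [-0.4, -0.8, -0.8]
finger_gap: 35.0
grip_force: 80.0
t 37.9 shift now-axes [1.423 1.492 0.696] turn [-0.001 -0.001  0.001] | shift goal-axes [1.425 1.491 0.695] gap 35.0 yaw j6 128 [475.6 315.8 299.5]
u 413.5 v 393.5 z 299.5 yaw -10.0 F [-0.4 -0.8 -0.8]
```

```bash
python3 -m jog '.356 .373 0 0 0 0 1;.356 .373 0 0 0 0 1;.356 .373 0 0 0 0 1;.356 .373 0 0 0 0 1;0 0 .3 0 0 0 1'
python3 -m jog '0 0 .25 0 0 0 1;0 0 .14 0 0 0 1;0 0 0 0 0 0 1;0 0 0 0 0 0 1'
python3 -c "
from h import *
bay(556,244.5,230,-10);held(snapshot('wrist')['img'])"
```

```text
time: 38.52
tool_pos: [593.1, 141.0, 272.2]
tcp_rot: [-179.9, -0.4, -10.0]
ft_force: [-0.7, 0.4, -1.2]
finger_gap: 35.3
grip_force: 80.2
time: 39.02
tool_pos: [590.4, 144.4, 230.8]
tcp_rot: [-180.0, -0.1, -9.9]
ft_force: [0.5, -0.5, -0.6]
finger_gap: 35.0
grip_force: 80.2
t 39.0 shift now-axes [-0.003  0.002  0.008] turn [-0.001 -0.002  0.001] | shift goal-axes [-0.003  0.002  0.008] gap 35.0 yaw j6 109 [590.4 144.4 230.8]
u 556.3 v 244.7 z 230.8 yaw -9.9 F [ 0.5 -0.5 -0.6]
tail rows [(250, 228), (265, 228), (300, 229), (312, 229)] row profile edges [215 251]
```

```bash
python3 -m jog '-.06 0 .03 0 0 0 1;-.06 0 0 0 0 0 1;-.06 0 0 0 0 0 1;-.06 0 0 0 0 0 1;-.05 0 0 0 0 0 1'
python3 -m jog '-.02 0 0 0 0 0 1;0 0 0 0 0 0 1;0 0 0 0 0 0 1'
python3 -c "
from h import *
bay(543,244.5,197,-10)"
```

```text
time: 39.7
tool_pos: [562.1, 149.2, 227.7]
tcp_rot: [-179.9, -0.3, -10.0]
ft_force: [8.0, -0.1, -2.5]
finger_gap: 34.9
grip_force: 80.1
time: 40.08
tool_pos: [560.5, 149.5, 227.8]
tcp_rot: [-179.9, -0.3, -10.0]
ft_force: [9.2, 0.2, -2.8]
finger_gap: 34.9
grip_force: 80.1
t 40.1 shift now-axes [0.168 0.001 0.309] turn [-0.001 -0.005 -0.   ] | shift goal-axes [0.17  0.001 0.308] gap 34.9 yaw j6 110 [560.5 149.5 227.8]
u 526.0 v 244.5 z 227.8 yaw -10.0 F [ 9.2  0.2 -2.8]
```

Force 9.0 N means about 25 mm back, the same as for B. I lower it.

```bash
python3 -m jog '0 0 .1 0 0 0 1;0 0 .1 0 0 0 1;0 0 .06 0 0 0 1;0 0 .02 0 0 0 1;0 0 0 0 0 0 1'
python3 -m jog '0 0 .02 0 0 0 1;0 0 0 0 0 0 1'
python3 -c "
from h import *
bay(543,244.5,197,-10)"
```

```text
time: 40.7
tool_pos: [561.2, 149.5, 200.7]
tcp_rot: [-179.9, -0.4, -10.0]
ft_force: [8.9, -1.1, 2.5]
finger_gap: 35.1
grip_force: 80.7
time: 40.95
tool_pos: [561.3, 149.5, 199.0]
tcp_rot: [-179.9, -0.4, -10.0]
ft_force: [8.5, -1.6, 3.8]
finger_gap: 34.9
grip_force: 80.8
t 41.0 shift now-axes [0.161 0.002 0.021] turn [-0.002 -0.007 -0.   ] | shift goal-axes [0.162 0.002 0.02 ] gap 34.9 yaw j6 110 [561.3 149.5 199. ]
u 526.8 v 244.7 z 199.0 yaw -10.0 F [ 8.5 -1.6  3.8]
```

```bash
python3 -m jog '.02 0 .015 0 0 0 1;.05 0 0 0 0 0 1;.05 0 0 0 0 0 1;.03 0 0 0 0 0 1;0 0 0 0 0 0 1'
python3 -c "
from h import *
bay(543,244.5,197,-10)"
```

```text
time: 41.58
tool_pos: [575.7, 147.0, 197.2]
tcp_rot: [-179.9, -0.3, -10.0]
ft_force: [6.0, 0.1, 4.6]
finger_gap: 35.5
grip_force: 80.8
t 41.6 shift now-axes [0.016 0.002 0.002] turn [-0.001 -0.005 -0.   ] | shift goal-axes [0.016 0.002 0.002] gap 35.5 yaw j6 109 [575.7 147.  197.2]
u 541.4 v 244.7 z 197.2 yaw -10.0 F [6.  0.1 4.6]
```

```bash
python3 -m jog '.02 0 0 0 0 0 1;.015 0 0 0 0 0 1;0 0 0 0 0 0 1'
python3 -c "
from h import *
bay(543,244.5,197,-10)"
```

```text
time: 41.95
tool_pos: [578.0, 146.7, 197.1]
tcp_rot: [-179.9, -0.1, -10.0]
ft_force: [-2.5, 1.1, 11.3]
finger_gap: 35.0
grip_force: 81.6
t 42.0 shift now-axes [-0.007  0.003  0.001] turn [-0.001 -0.002  0.   ] | shift goal-axes [-0.007  0.003  0.001] gap 35.0 yaw j6 109 [578.  146.7 197.1]
u 543.7 v 244.8 z 197.1 yaw -10.0 F [-2.5  1.1 11.3]
```

```bash
python3 -m jog '.015 0 0 0 0 0 1;0 0 0 0 0 0 1;0 0 0 0 0 0 .1;0 0 0 0 0 0 -.15;0 0 0 0 0 0 -.15'
python3 -m jog '0 0 -.2 0 0 0 -.15;0 0 -.4 0 0 0 -.15;0 0 -.5 0 0 0 1;0 0 0 0 0 0 1;0 0 0 0 0 0 1'
python3 - <<'E'
from h import *
bay(540,151.5,320,-10)
E
```

```text
time: 42.58
tool_pos: [578.7, 146.1, 194.7]
tcp_rot: [180.0, 0.0, -10.0]
ft_force: [0.3, 0.5, 0.1]
finger_gap: 48.8
grip_force: 0.0
time: 43.2
tool_pos: [579.1, 146.0, 305.9]
tcp_rot: [-180.0, -0.1, -10.0]
ft_force: [0.3, 0.1, -0.6]
finger_gap: 0.0
grip_force: 0.0
t 43.2 shift now-axes [-0.049  0.928 -0.141] turn [-0.    -0.001 -0.   ] | shift goal-axes [-0.05   0.928 -0.141] gap 0.0 yaw j6 109 [579.1 146.  305.9]
u 544.9 v 244.3 z 305.9 yaw -10.0 F [ 0.3  0.1 -0.6]
```

```bash
python3 -m jog '-.2 .464 -.07 0 0 0 1;-.2 .464 -.07 0 0 0 1;0 0 0 0 0 0 1;0 0 0 0 0 0 1'
python3 - <<'E'
from h import *
bay(611,151.5,250,-10)
d=snapshot('wrist');o=np.zeros((600,800,3),np.uint8);o[:420,:560]=d['img']
o[:180,560:800]=cv2.resize(cv2.cvtColor(cv2.imread('pics/x2.png'),4),(240,180))
t=snapshot('side')['img'];o[190:400,562:798]=cv2.resize(t[210:280,257:336],(236,210),interpolation=cv2.INTER_CUBIC)
o[425:595,:400]=cv2.resize(snapshot('top')['img'][185:270,290:490],(400,170),interpolation=cv2.INTER_CUBIC)
u,v=611,151.5
print(w2p(d,[(.9848*u+.1736*v,-.1736*u+.9848*v,67)]));save(o,'last')
E
```

```text
time: 43.7
tool_pos: [523.3, 61.6, 318.1]
tcp_rot: [-180.0, 0.1, -10.1]
ft_force: [-0.6, -0.2, -0.2]
finger_gap: 0.0
grip_force: 0.0
t 43.7 shift now-axes [ 1.065e+00 -1.000e-03  6.800e-01] turn [-0.     0.001 -0.001] | shift goal-axes [ 1.064 -0.     0.681] gap 0.0 yaw j6 101 [523.3  61.6 318.1]
u 504.6 v 151.5 z 318.1 yaw -10.1 F [-0.6 -0.2 -0.2]
[[280.79918546  55.12287171]]
```

View pics/last.png

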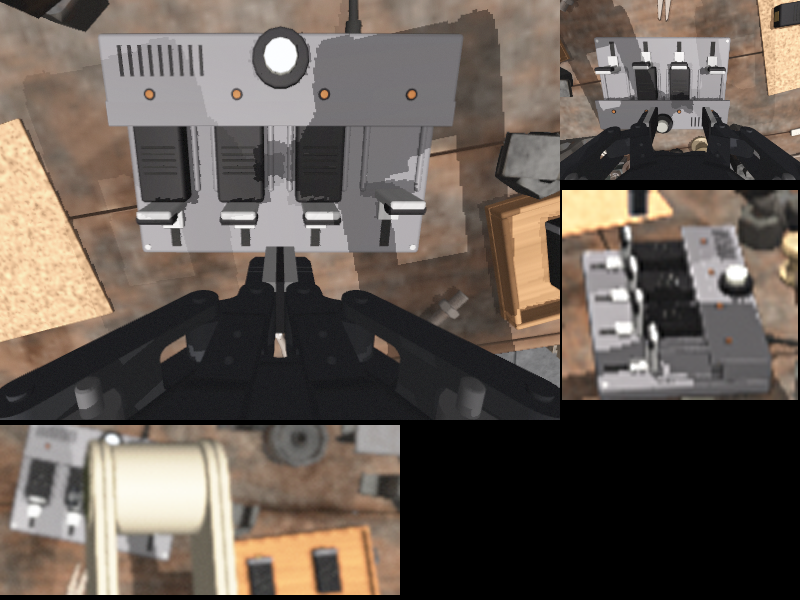

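Packs sit in bays 0, 1 and 2 (160, 240 and 320 at row 165), all under the hood to the same depth with sliders on their tails. Bay 3 is empty, and the button at (281,55) matches the predicted pixel. Next I press it.

```bash
python3 -m jog '.53 0 0 0 0 0 1;.53 0 0 0 0 0 1;0 0 .35 0 0 0 1;0 0 .3 0 0 0 1;0 0 0 0 0 0 1'
python3 -c "
from h import *
bay(611,151.5,240,-10)"
python3 -m jog '0 0 .05 0 0 0 1;0 0 .04 0 0 0 1;0 0 0 0 0 0 1'
```

```text
time: 44.48
tool_pos: [626.6, 44.0, 249.8]
tcp_rot: [179.9, 0.4, -10.0]
ft_force: [-0.6, 0.5, 0.2]
finger_gap: -0.1
grip_force: 0.0
t 44.5 shift now-axes [0.016 0.006 0.098] turn [0.001 0.007 0.001] | shift goal-axes [0.016 0.006 0.098] gap -0.1 yaw j6 99 [626.6  44.  249.8]
u 609.4 v 152.1 z 249.8 yaw -10.0 F [-0.6  0.5  0.2]
time: 44.85
tool_pos: [628.1, 43.3, 245.7]
tcp_rot: [-180.0, -0.1, -10.0]
ft_force: [-0.2, 0.3, -0.1]
finger_gap: -0.0
grip_force: 0.0
```

```bash
for i in 1; do python3 -m jog '0 0 .03 0 0 0 1;0 0 .03 0 0 0 1;0 0 0 0 0 0 1'; python3 -m jog '0 0 .02 0 0 0 1;0 0 0 0 0 0 1'; done
```

```text
time: 45.22
tool_pos: [628.2, 43.1, 239.3]
tcp_rot: [-180.0, -0.1, -10.0]
ft_force: [0.5, -0.4, 2.2]
finger_gap: -0.1
grip_force: 1.4
time: 45.48
tool_pos: [628.2, 43.2, 237.3]
tcp_rot: [-180.0, -0.1, -10.0]
ft_force: [1.2, 0.1, 4.3]
finger_gap: 0.1
grip_force: 2.1
```

```bash
python3 -m jog '0 0 .02 0 0 0 1;0 0 .02 0 0 0 1;0 0 0 0 0 0 1'; python3 -m jog '0 0 .01 0 0 0 1;0 0 0 0 0 0 1'
```

```text
time: 45.85
tool_pos: [628.3, 43.2, 236.1]
tcp_rot: [-180.0, -0.1, -10.0]
ft_force: [-10.6, 0.4, 25.8]
finger_gap: 0.1
grip_force: 12.7
time: 46.1
tool_pos: [628.3, 43.2, 236.0]
tcp_rot: [-180.0, -0.1, -10.0]
ft_force: [-14.6, -0.5, 31.3]
finger_gap: 0.1
grip_force: 15.8
```

```bash
python3 -m jog '0 0 -.1 0 0 0 1;0 0 -.4 0 0 0 1;0 0 -.5 0 0 0 1;-.53 0 0 0 0 0 1;-.53 0 .1 0 0 0 1' | tail -4; python3 -m jog '0 0 .1 0 0 0 1;0 0 0 0 0 0 1;0 0 0 0 0 0 1' | head -2
python3 - <<'E'
from h import *
d=snapshot('wrist')['img'];a=cv2.cvtColor(cv2.imread('pics/last.png'),4)[:420,:560]
r=(slice(40,235),slice(120,440))
M,_=cv2.findTransformECC(cv2.cvtColor(a,7)[r],cv2.cvtColor(d,7)[r],np.eye(2,3,dtype=np.float32),cv2.MOTION_EUCLIDEAN)[::-1]
b=cv2.warpAffine(d[r],M,(320,195),flags=cv2.INTER_LINEAR+cv2.WARP_INVERSE_MAP)
e=np.abs(b.astype(int)-a[r]).max(2)
for i,c in enumerate((160,240,320,405)): print("bay",i,"changed",(e[85:190,c-150:c-90]>60).mean().round(3))
print(M.round(2).tolist(),sense()["time"])
E
```

```text
tcp_rot: [-180.0, -0.1, -10.0]
ft_force: [-0.6, 0.6, 0.2]
finger_gap: 0.1
grip_force: 0.0
time: 47.1
tool_pos: [524.7, 61.4, 312.6]
bay 0 changed 0.047
bay 1 changed 0.02
bay 2 changed 0.042
bay 3 changed 0.068
[[1.0, 0.0, -0.8299999833106995], [-0.0, 1.0, 4.46999979019165]] 47.15
```

Nothing in the bays moved; the small differences come from parallax. I hand in.

```bash
python3 -c "
from bench import *
print(hand_in())"
```

```text
the job is handed in; nothing more can be done
None
```

The job is handed in at about 47 s: both charged packs lie flat in the tray, the three run-down packs are seated nub-first in bays 0, 1 and 2 with their sliders on their tails, and the start button was pressed fully and let go. I was not shown the judge's result.

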